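# Start the spindle of the bench screw press

### The job

The spindle of the cobbler's bench screw press stands in the mouth of its nut with the thread not yet caught. Without lifting it, turn it backward (anticlockwise from above) by its wing handle, loosely enough that it can sink, and stop as soon as it drops into the thread; then screw it forward (clockwise) one full turn from there. Finish while holding: the wing stays gripped between the fingers, the spindle still, and everything else on the bench stays where it is.

Things in the scene. Friction and masses are not known exactly. Their poses are not given: they have to be found in the camera images.
- press: cast-iron C-frame bench screw press, fixed. Origin on the bench under the spindle's upright axis; +x points from the throat to the rear column. Base 210 x 130 mm, 22 mm thick; top of the arm at 144 mm, of the round bronze nut (63 mm across) on the axis at 153 mm (156 over its screw heads). The bore keeps the spindle upright on the axis
- spindle: steel spindle, 0.64 to 0.96 kg, can only turn and slide on its upright axis. Origin on the axis, 88 mm below the wing's middle. Upward from it: thread of 30 mm diameter, collar of 36 mm at 56 to 62 mm, neck of 18 mm, wing at 74 to 102 mm. Only its weight draws it down: gripped tightly it cannot sink; between fingers standing 1 to 2 mm off each side of the wing it can
- spindle_grip (a point): middle of the wing handle, on the spindle's axis: a flat-sided steel wing 72 mm long (along this point's x, ends rounded and alike), 18 mm thick (along y), 28 mm high (14 mm above and below this point); 230 to 238 mm above the bench at the start, about 206 mm at the end
- spindle_turn (a joint): turn of the spindle in rad, growing anticlockwise seen from above (backward, unscrewing), falling clockwise (forward); it counts on over whole turns. It stays where it is left; about 0.1 Nm turns it. The drop lies 0.5 to 1.9 rad backward of the start
- spindle_rise (a joint): height of the spindle in m, growing upward. Right-hand thread, three starts, lead 24 mm a turn. Turned backward from the start it climbs 3.8 mm per rad until the thread ends pass one another, where it drops 8 mm at once. Turned forward after that it sinks 24 mm a turn
- grease_tin: bystander: round lidded grease tin 62 mm across, 48 mm high, beside the press's base on its left. Leave it alone
- drive_punch: bystander: steel hole punch 112 mm long, 21 mm thick, lying beside the press's base on its right. Leave it alone
- hammer: bystander: cobbler's hammer lying on the right of the bench. Leave it alone
- shoe_last: bystander: moulded shoe last 250 mm long, right of the press. Leave it alone
- thread_spool: bystander: wooden thread spool 66 mm high, left of the press. Leave it alone
- edge_brush: bystander: hand brush lying on the left of the bench. Leave it alone
- glue_can: bystander: round can 84 mm across, 110 mm high, left of the press. Leave it alone
- rivet_tray: bystander: shallow metal tray of rivets 130 x 90 x 28 mm, right of the press. Leave it alone

How it is judged:
By the outcome, as a careful person would: the job done as asked, in the order asked, and still so for the second after the job is handed in, while the arm keeps its last pose, push and grip.
It also fails if it takes over 72 s, if anything falls off the work surface, if the arm or the gripper's body presses on something with over 40 N, if the wrist force passes 120 N, or if a joint passes its speed limit or range.

### The arm

A 7-joint arm with a two-finger parallel gripper is mounted at the origin on the work surface. World frame = base frame: x ahead of the robot, y to its left, z up, the work surface at z = 0. Lengths are in mm, angles in rad, forces in N, time in s.
With the tool pointing down it reaches from about 400 to 900 mm from the base axis. Payload 5.6 kg.
Tool frame: the origin (TCP) lies at the very end of the fingers, on their centre line; the grasp point (between the pads) lies 19 mm behind it; z points along the fingers, y is the line along which they close (so a half turn about z gives the same grasp; the last joint's range is limited). The gripper opens to 92 mm and grips with 3 to 60 N. Pads are 20 mm wide; open, the fingers measure 128 mm over their backs; the gripper's body (75 mm by 189 mm) begins 69 mm behind the grasp point.
Start: joints at [-1.181, 0.468, -0.012, 1.603, 0.006, 1.071, -0.056], TCP at [272.66, 590.056, 214.592] pointing down, gripper open.
Joint ranges: [-2.53, 2.53], [-0.31, 2.02], [-1.57, 1.55], [0.28, 2.44], [-1.29, 4.43], [0.15, 1.84], [-2.92, 2.92]. Speed limits (rad/s): [2.57, 2.57, 3.14, 3.14, 3.14, 3.14, 3.14].

### API

Orientations are given as a rotation vector (axis times angle).
In Python, from plant import monitor, get_image, calibration, close_job gives the robot as it stands. The module is installed in compiled form; this text tells all that it offers.
- The arm moves only by the tool step_arm, never from a script. Its arguments are lists of equal length, an entry for each row: "hand": the finger opening in cm, from 0 to 9.19; "offset": the shift along the tool's x, y, z in cm, a list of three; "delta_rot": the turn, a rotation vector about the tool's x, y, z in rad, a list of three. A call has 1 to 12 rows; each row shifts and turns the commanded pose from where the row before left it, along the tool's axes as they then stand; what a row does not reach is not made up. A row lasts 1/8 s, in which the tool goes at most 62.5 mm and 10.7 degrees, less where a joint would pass 70% of its speed; a pose out of reach is approached as far as the arm can. A call with a gripper value outside its range is refused whole. The fingers move at their own pace and stop on an object; "newtons" is the grip in N (left out, the last holds). Time passes only in rows, so rows that do not move let the fingers close. It gives the time, the measured TCP pose, the force, the opening and the grip force at its end, in the units of the state.
- monitor.read_state(): the state, without advancing time (a new reading comes with each control period).
- get_image(name): name is "side" or "top"; returns the picture (420x560x3 uint8, blue, green, red); there is no depth.
- calibration(name): a dict with "fx", "fy", "cx", "cy" (pixels), "dist_coeffs" ([k1, k2, p1, p2, k3] as OpenCV has them; the pictures are not rectified), "rvec" (rotation vector, rad) and "tvec" (3), from world to camera coordinates, as OpenCV has them. Camera axes: x right, y down, z forward; pixel columns grow to the right and rows downward; lengths in mm; the calibration is good to about 2 mm. A picture is of the moment at which its call begins. calibration takes no time and is no camera call.
- close_job(): hands the job in; it is judged then, once.
The state is a dict: "time_s": time; "q": joint angles; "qvel": joint speeds; "joint_efforts": joint torques, N m; "eef_pos": TCP position; "eef_rot": TCP orientation; "contact_force": force on the tool from outside, world axes, zero at the start; "moment": the same for the moment, N m; "gripper_width": opening from 0.0 (shut) to 1.0 (fully open); "grasp_force": force on a finger pad.
Only numpy, scipy, OpenCV 4.12 (cv2) and the standard library are available. Lean on these libraries where they do the work, as an engineer would, in place of code of your own. Each camera call takes 0.05 s, during which the arm holds its last target. There are 200 camera calls.

## Working session

There is one attempt and no reset: what is moved stays moved. The work goes in short steps, Python scripts to look and compute and a tool call to move; the robot and the scene stay as the last step left them, time stands still between calls to the robot, and variables do not carry over. Pictures are saved under pics/ and viewed, at most 10 in all, crops included, and the job is handed in when it is done.

Besides the shell and the picture viewer there is one more tool, called after "Emit:" as name(argument=value, ...) on one line, values as JSON. step_arm: Moves the arm, as the interface text tells. Its arguments: {"type":"object","properties":{"hand":{"type":"array","items":{"type":"number"}},"offset":{"type":"array","items":{"type":"array","items":{"type":"number"}}},"delta_rot":{"type":"array","items":{"type":"array","items":{"type":"number"}}},"newtons":{"type":"number"}},"required":["hand","offset","delta_rot"]}

```bash
mkdir -p pics; cat > h.py <<'E'
import numpy as np,cv2
from plant import monitor,get_image,calibration
def cal(n):
    c=calibration(n);K=np.array([[c['fx'],0,c['cx']],[0,c['fy'],c['cy']],[0,0,1.]])
    return K,np.array(c['dist_coeffs'],float),np.array(c['rvec'],float),np.array(c['tvec'],float)
def ray(n,p):
    K,d,r,t=cal(n);R=cv2.Rodrigues(r)[0]
    u=cv2.undistortPoints(np.array(p,float).reshape(-1,1,2),K,d).reshape(-1,2)
    D=np.c_[u,np.ones(len(u))]@R
    return -R.T@t.ravel(),D/np.linalg.norm(D,axis=1)[:,None]
def onz(n,p,z):
    o,D=ray(n,p);return o+D*((z-o[2])/D[:,2])[:,None]
def two(pa,pb,a='side',b='top'):
    o1,d1=ray(a,[pa]);o2,d2=ray(b,[pb]);d1=d1[0];d2=d2[0]
    s=np.linalg.lstsq(np.c_[d1,-d2],o2-o1,rcond=None)[0]
    A=o1+s[0]*d1;B=o2+s[1]*d2;return (A+B)/2,np.linalg.norm(A-B)
def proj(n,P):
    K,d,r,t=cal(n);return cv2.projectPoints(np.array(P,float).reshape(-1,1,3),r,t,K,d)[0].reshape(-1,2)
E
python3 - <<'E'
from h import *
for n in('side','top'):
    cv2.imwrite(f'pics/{n}0.png',get_image(n)); print(n,ray(n,[(280,210)]))
print(monitor.read_state())
E
```

```text
side (array([-178.01954297, -872.41489713,  904.97359882]), array([[ 0.49579237,  0.66099848, -0.56326809]]))
top (array([ 350.92553551,   -6.12063634, 1559.55967343]), array([[ 0.10174919,  0.00624988, -0.99479045]]))
{'time_s': 0.1, 'q': array([-1.18098518,  0.46831007, -0.011624  ,  1.60352199,  0.00600534,
        1.0713959 , -0.05629774]), 'qvel': array([ 0.00080974, -0.00184239,  0.00075742, -0.00173363,  0.00118336,
        0.00143064, -0.00042779]), 'joint_efforts': array([ 7.80237915e-04, -5.21642983e+01, -1.26921502e-02, -2.44368607e+01,
       -5.67417510e-02,  1.40602357e-02,  6.26515339e-05]), 'eef_pos': array([272.45704788, 589.56500828, 213.72595942]), 'eef_rot': array([-6.74576013e-01, -3.06807260e+00,  2.48695076e-03]), 'contact_force': array([ 0.0487208 , -0.40870785, -0.31867812]), 'moment': array([0.00558473, 0.03305595, 0.04123196]), 'grasp_force': 0.0, 'gripper_width': 1.0056334380412977}
```

View pics/side0.png

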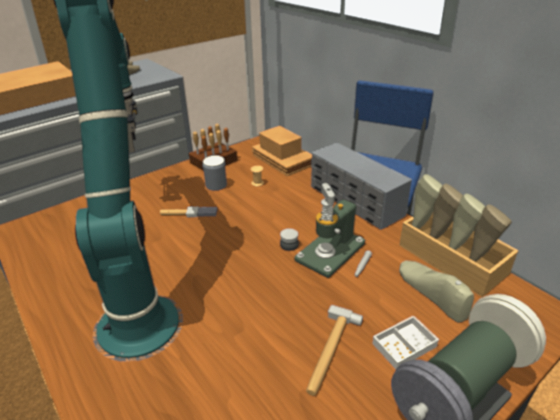

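View pics/top0.png

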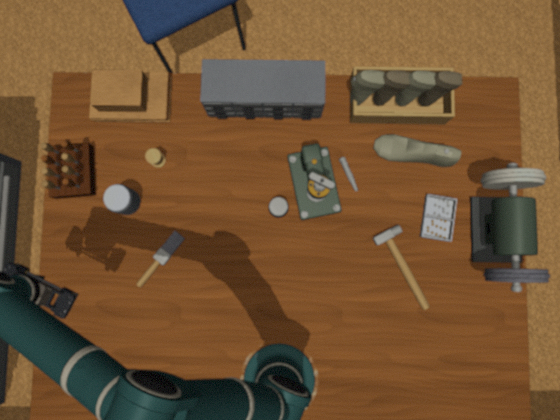

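The press is at about (315,183) in top and (330,235) in side; the wing is at about (321,180) in top and (328,193) in side. I'll zoom in on both in one picture.

```bash
python3 - <<'E'
from h import *
a=cv2.imread('pics/side0.png')[165:285,280:380];b=cv2.imread('pics/top0.png')[130:230,270:370]
b=b[10:100]; a=cv2.resize(a,(390,468),interpolation=cv2.INTER_CUBIC);b=cv2.resize(b,(400,360),interpolation=cv2.INTER_CUBIC)
o=np.zeros((468,790,3),np.uint8);o[:,:390]=a;o[:360,390:]=b
cv2.imwrite('pics/z0.png',o)
E
```

```text
(no output)
```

View pics/z0.png

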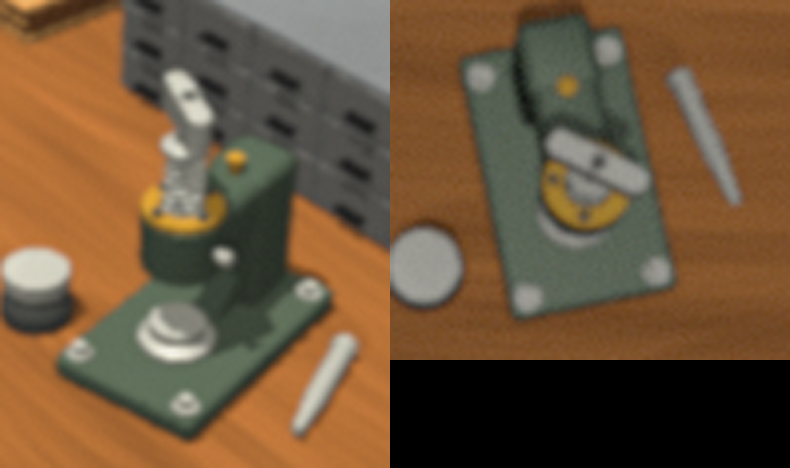

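The zoom shows the wing's dark centre hole at top px (322,180) and side px (328,189). The wing's ends are at about (309,175) and (334,187) in top. The collar and nut sit below and in front of it.

```bash
python3 - <<'E'
from h import *
P,e=two((328.2,188.8),(322,180.3));print('hole',P,e)
im=cv2.imread('pics/top0.png');hsv=cv2.cvtColor(im,cv2.COLOR_BGR2HSV)
for th in(140,155,170):
    m=((hsv[...,1]<60)&(hsv[...,2]>th)).astype(np.uint8);m[:165]=0;m[197:]=0;m[:,:303]=0;m[:,340:]=0
    m=cv2.morphologyEx(m,cv2.MORPH_OPEN,np.ones((3,3),np.uint8))
    n,l,s,c=cv2.connectedComponentsWithStats(m)
    i=1+np.argmax(s[1:,4]);ys,xs=np.nonzero(l==i)
    r=cv2.minAreaRect(np.c_[xs,ys].astype(np.float32));b=cv2.boxPoints(r)
    W=onz('top',b,P[2]);e1=W[1]-W[0];e2=W[2]-W[1];L=e1 if np.linalg.norm(e1)>np.linalg.norm(e2) else e2
    print(th,r,s[i],W.mean(0),np.linalg.norm(e1),np.linalg.norm(e2),np.degrees(np.arctan2(L[1],L[0])))
# press base corners (feet bolts) top view, z=22
g=onz('top',[(270+(x-390)/4,140+y/4) for x,y in((460,60),(618,28),(676,282),(513,320))],22)
print(g,g.mean(0))
n=onz('top',[(270+(585-390)/4,140+187/4)],153);print('nut',n)
print('nut2',two((280+185/3.9,165+205/3.9),(270+(585-390)/4,140+187/4)))
s=monitor.read_state();print(cv2.Rodrigues(s['eef_rot'])[0])
E
```

```text
hole [ 564.60036613 -106.6762869   250.81546476] 0.22508753073280122
140 ((315.0, 177.0), (9.656157493591309, 4.828078746795654), 21.801410675048828) [311 174   9   7  44] [573.00539179 -88.23866212 250.81546476] 12.817797524006627 25.270060165669793 -111.34196437066073Traceback (most recent call last):
  File "<stdin>", line 8, in <module>
    return _wrapfunc(a, 'argmax', axis=axis, out=out, **kwds)
    return bound(*args, **kwds)
ValueError: attempt to get argmax of an empty sequence
```

```bash
python3 - <<'E'
from h import *
im=cv2.imread('pics/top0.png')[160:200,300:345];im=cv2.resize(im,None,fx=8,fy=8,interpolation=cv2.INTER_CUBIC);hsv=cv2.cvtColor(im,cv2.COLOR_BGR2HSV)
out=[im]
for th in(110,120,130):
    m=((hsv[...,1]<70)&(hsv[...,2]>th)).astype(np.uint8)
    n,l,s,c=cv2.connectedComponentsWithStats(m)
    i=1+np.argmax(s[1:,4]);ys,xs=np.nonzero(l==i)
    r=cv2.minAreaRect(np.c_[xs,ys].astype(np.float32));b=(cv2.boxPoints(r)-3.5)/8+[300,160]
    W=onz('top',b,248.);e1=W[1]-W[0];e2=W[2]-W[1];L=e1 if np.linalg.norm(e1)>np.linalg.norm(e2) else e2
    print(th,s[i][4],W.mean(0),np.linalg.norm(e1),np.linalg.norm(e2),np.degrees(np.arctan2(L[1],L[0])))
    v=im.copy();v[l!=i]//=3;out.append(v)
cv2.imwrite('pics/z1.png',cv2.resize(np.vstack([np.hstack(out[:2]),np.hstack(out[2:])]),None,fx=.9,fy=.9))
g=onz('top',[(270+(x-390)/4,140+y/4) for x,y in((460,60),(618,28),(676,282),(513,320))],22)
print(g,g.mean(0)); d=g[0]+g[1]-g[2]-g[3];print('press yaw',np.degrees(np.arctan2(d[1],d[0])))
q=lambda x,y:(270+(x-390)/4,140+y/4)
print('nut',onz('top',[q(585,187)],153))
print('hand dir line from ends',onz('top',[q(549,140),q(646,184)],248))
s=monitor.read_state();print(cv2.Rodrigues(s['eef_rot'])[0])
E
```

```text
110 11341 [ 566.09342683 -106.25625293  248.        ] 20.296923224002317 72.20982023966286 -116.01240941093005
120 9785 [ 566.17140579 -106.21764249  248.        ] 18.378627659527247 70.60169593276723 -115.94227025774897
130 4153 [ 557.9081569  -122.64435258  248.        ] 16.655128651403725 32.022619730404195 -117.70852982615044
[[ 679.60033605  -17.08799619   22.        ]
 [ 706.4465531  -139.06063862   22.        ]
 [ 509.41235396 -184.17479302   22.        ]
 [ 478.47758375  -60.17677384   22.        ]] [ 593.48420671 -100.12505042   22.        ]
press yaw 12.49090054369239
nut [[ 562.01553107 -105.10455488  153.        ]]
hand dir line from ends [[ 578.60572925  -74.60705036  248.        ]
 [ 550.30685551 -138.29573467  248.        ]]
[[-9.07773206e-01  4.19460943e-01 -5.69443882e-04]
 [ 4.19461315e-01  9.07771980e-01 -1.49597671e-03]
 [-1.10578601e-04 -1.59686725e-03 -9.99998719e-01]]
```

View pics/z1.png

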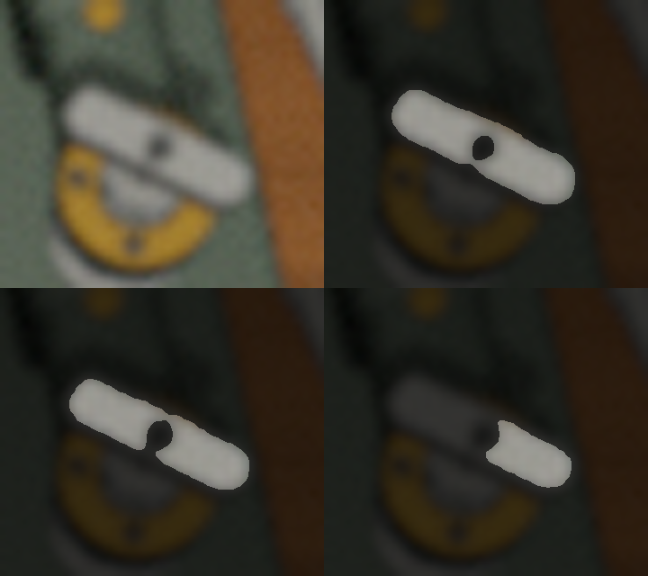

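The top-view mask gives the wing cleanly. Its middle is at about (566,-106), long axis at 64° yaw, and its top at about 249 mm (grip about 235). I'll lift, then move across.

Emit:
step_arm(hand=[9.1,9.1,9.1,9.1,9.1,9.1,9.1,9.1,9.1,9.1,9.1,9.1], offset=[[0,0,-5],[0,0,-5],[-3.5,-3.2,0],[-3.5,-3.2,0],[-3.5,-3.2,0],[-3.5,-3.2,0],[-3.5,-3.2,0],[-3.5,-3.2,0],[-3.5,-3.2,0],[-3.5,-3.2,0],[-3.5,-3.2,0],[-3.5,-3.2,0]], delta_rot=[[0,0,0],[0,0,0],[0,0,0],[0,0,0],[0,0,0],[0,0,0],[0,0,0],[0,0,0],[0,0,0],[0,0,0],[0,0,0],[0,0,0]], newtons=10)

```text
time_s: 1.6
eef_pos: [456.3, 151.2, 314.5]
eef_rot: [-0.674, -3.068, -0.0]
contact_force: [-0.2, 1.0, 0.4]
gripper_width: 0.987
grasp_force: 0.0
```

Emit:
step_arm(hand=[9.1,9.1,9.1,9.1,9.1,9.1,9.1,9.1,9.1,9.1,9.1,9.1], offset=[[-3.5,-3.2,0],[-3.5,-3.2,0],[-3.5,-3.2,0],[0,0,0],[0,0,0],[0,0,0],[0,0,0],[0,0,0],[0,0,0],[0,0,0],[0,0,0],[0,0,0]], delta_rot=[[0,0,0],[0,0,0],[0,0,0],[0,0,0.177],[0,0,0.177],[0,0,0.177],[0,0,0.177],[0,0,0.177],[0,0,0.177],[0,0,0.177],[0,0,0.177],[0,0,0.177]])

```text
time_s: 3.1
eef_pos: [510.9, 21.6, 314.3]
eef_rot: [-2.67, -1.655, 0.001]
contact_force: [-0.7, 0.4, 0.4]
gripper_width: 0.991
grasp_force: 0.0
```

```bash
cat >> h.py <<'E'
def st(tgt=None,yaw=None):
    s=monitor.read_state();R=cv2.Rodrigues(s['eef_rot'])[0];y=np.arctan2(R[1,1],R[0,1])
    print('t',round(s['time_s'],2),'pos',s['eef_pos'].round(1),'yaw_y',round(y,3),'tilt',R[:,2].round(3),'q',s['q'].round(2),'F',s['contact_force'].round(1),'M',s['moment'].round(2),'w',round(s['gripper_width']*91.9,1),'g',round(s['grasp_force'],1))
    if tgt is not None: print('tool offset cm',(R.T@(np.array(tgt)-s['eef_pos'])/10).round(2))
    if yaw is not None: print('dz rot',round((y-yaw+np.pi)%(2*np.pi)-np.pi,3))
E
python3 -c "
from h import *
st([565.6,-106.3,270],np.radians(-26))"
```

```text
t 3.1 pos [510.9  21.6 314.3] yaw_y -0.461 tilt [-0.001 -0.    -1.   ] q [-0.59  0.13  0.54  1.84 -0.07  1.18 -0.49] F [-0.7  0.4  0.4] M [-0.09  0.08 -0.01] w 91.0 g 0.0
tool offset cm [-9.02 10.59  4.43]
dz rot -0.007
```

Emit:
step_arm(hand=[9.1,9.1,9.1,9.1], offset=[[-3,3.53,0],[-3,3.53,0],[-3.02,3.53,0],[0,0,3]], delta_rot=[[0,0,0],[0,0,0],[0,0,0],[0,0,-0.007]])

```text
time_s: 3.6
eef_pos: [568.2, -110.7, 285.7]
eef_rot: [2.661, 1.662, 0.003]
contact_force: [-0.1, 0.6, -0.3]
gripper_width: 0.991
grasp_force: 0.0
```

```bash
python3 -c "
from h import *
st([565.6,-106.3,216],np.radians(-26))
a=get_image('side')[110:240,270:390];b=get_image('top')[110:240,260:380]
cv2.imwrite('pics/z2.png',cv2.resize(np.hstack([a,b]),None,fx=3.3,fy=3.3,interpolation=2))"
```

```text
t 3.6 pos [ 568.2 -110.7  285.7] yaw_y -0.454 tilt [ 0.004 -0.003 -1.   ] q [-0.37  0.3   0.63  1.74 -0.19  1.16 -0.14] F [-0.1  0.6 -0.3] M [-0.06  0.11 -0.02] w 91.1 g 0.0
tool offset cm [ 0.29 -0.46  6.97]
dz rot -0.0
```

View pics/z2.png

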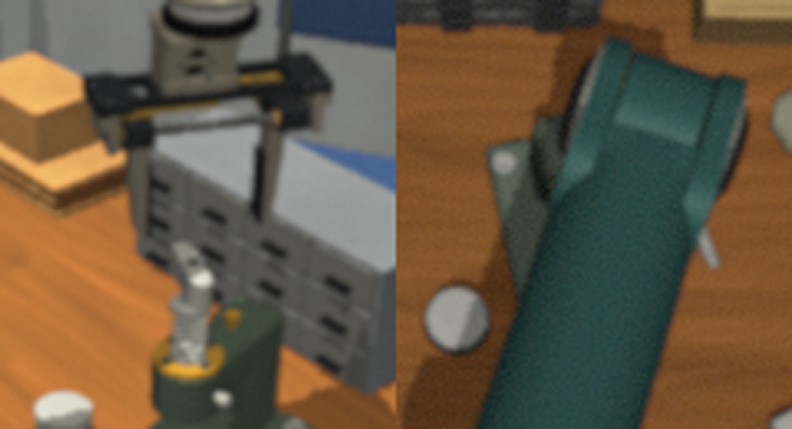

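The side picture shows the open fingers straddling above the wing (tips at crop px 140 and 265; wing at about 195,265). The top view is hidden by the arm. I'll settle and check.

Emit:
step_arm(hand=[9.1,9.1], offset=[[0,0,0],[0,0,0]], delta_rot=[[0,0,0],[0,0,0]])

```text
time_s: 3.95
eef_pos: [567.2, -105.4, 285.7]
eef_rot: [2.658, 1.674, 0.002]
contact_force: [-0.3, 0.1, 0.1]
gripper_width: 0.99
grasp_force: 0.0
```

```bash
python3 -c "
from h import *
st([565.6,-106.3,216],np.radians(-26))"
```

```text
t 3.95 pos [ 567.2 -105.4  285.7] yaw_y -0.447 tilt [ 0.002  0.    -1.   ] q [-0.37  0.3   0.62  1.74 -0.19  1.16 -0.14] F [-0.3  0.1  0.1] M [-0.01  0.13  0.05] w 91.0 g 0.0
tool offset cm [-0.16 -0.11  6.97]
dz rot 0.007
```

Emit:
step_arm(hand=[9.1,9.1,5,3,2.2,2.2,2.2,2.2,2.2], offset=[[-0.15,-0.1,3.4],[0,0,3.4],[0,0,0],[0,0,0],[0,0,0],[0,0,0],[0,0,0],[0,0,0],[0,0,0]], delta_rot=[[0,0,0],[0,0,0],[0,0,0],[0,0,0],[0,0,0],[0,0,0],[0,0,0],[0,0,0],[0,0,0]], newtons=5)

```text
time_s: 5.08
eef_pos: [565.1, -107.0, 216.6]
eef_rot: [2.659, 1.672, 0.0]
contact_force: [-0.3, 0.1, 0.7]
gripper_width: 0.259
grasp_force: 0.0
```

```bash
python3 -c "
from h import *
st([565.6,-106.3,216],np.radians(-26))
a=get_image('side')[130:240,280:380]
cv2.imwrite('pics/z3.png',cv2.resize(a,None,fx=5,fy=5,interpolation=2))"
```

```text
t 5.08 pos [ 565.1 -107.   216.6] yaw_y -0.448 tilt [ 0. -0. -1.] q [-0.34  0.37  0.6   1.82 -0.24  1.02 -0.1 ] F [-0.3  0.1  0.7] M [-0.04  0.1  -0.03] w 23.8 g 0.0
tool offset cm [0.08 0.01 0.06]
dz rot 0.006
```

View pics/z3.png

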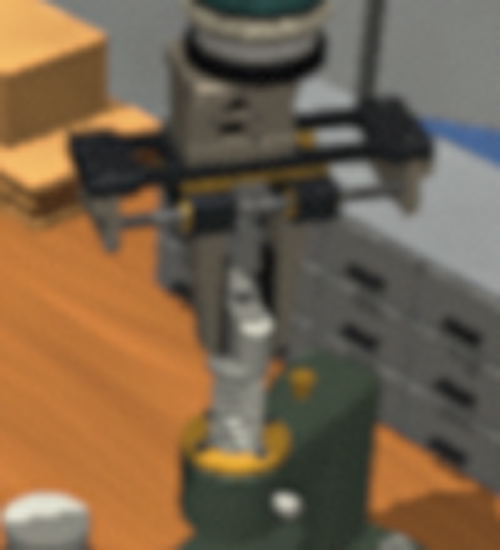

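The picture shows the fingers bracketing the wing (wing end at crop px 255,340) with nothing else near them. I'll close gently to centre and confirm.

Emit:
step_arm(hand=[1.7,1.7,1.7,1.7], offset=[[0,0,0],[0,0,0],[0,0,0],[0,0,0]], delta_rot=[[0,0,0],[0,0,0],[0,0,0],[0,0,0]], newtons=4)

```text
time_s: 5.62
eef_pos: [564.9, -106.8, 216.5]
eef_rot: [-2.659, -1.672, 0.001]
contact_force: [-2.7, 0.6, 1.1]
gripper_width: 0.196
grasp_force: 4.0
```

```bash
python3 -c "
from h import *
st([565.6,-106.3,216],np.radians(-26))"
```

```text
t 5.62 pos [ 564.9 -106.8  216.5] yaw_y -0.448 tilt [-0.001  0.    -1.   ] q [-0.35  0.37  0.6   1.82 -0.24  1.02 -0.1 ] F [-2.7  0.6  1.1] M [0.12 0.47 0.02] w 18.0 g 4.0
tool offset cm [0.08 0.04 0.05]
dz rot 0.006
```

Emit:
step_arm(hand=[2.1,2.1,2.1], offset=[[0,-0.05,-0.6],[0,0,0],[0,0,0]], delta_rot=[[0,0,0],[0,0,0],[0,0,0]])

```text
time_s: 6.0
eef_pos: [564.9, -106.7, 222.8]
eef_rot: [2.659, 1.672, 0.001]
contact_force: [-1.2, 0.3, -0.1]
gripper_width: 0.227
grasp_force: 0.0
```

```bash
cat > look.py <<'E'
import sys
from h import *
n=sys.argv[1];st();im=np.mean([get_image('side').astype(float) for _ in range(3)],0)
np.save(f'pics/{n}.npy',im)
b=np.load('pics/b0.npy') if n!='b0' else im
# collar at 59 above spindle origin: expected pixel
P=proj('side',[[565,-107,147+59],[565,-107,147+59+8],[565,-107,153]]);print(P.round(1).tolist())
f=lambda x:cv2.resize(x.astype(np.float32),None,fx=8,fy=8,interpolation=2)
x0,y0=(P[0]).round().astype(int)
T=f(b[y0-4:y0+5,x0-6:x0+7]);S=f(im[y0-12:y0+13,x0-8:x0+9])
r=cv2.matchTemplate(S,T,cv2.TM_CCOEFF_NORMED);_,v,_,l=cv2.minMaxLoc(r)
print('match',round(v,3),'dx',(l[0]-16)/8,'dy',(l[1]-64)/8)
E
python3 look.py b0
```

```text
t 6.0 pos [ 564.9 -106.7  222.8] yaw_y -0.448 tilt [ 0.001 -0.    -1.   ] q [-0.35  0.36  0.6   1.82 -0.24  1.04 -0.1 ] F [-1.2  0.3 -0.1] M [-0.01  0.14 -0.  ] w 20.8 g 0.0
[[327.7, 202.3], [327.8, 200.0], [327.0, 217.7]]
match 0.997 dx 0.0 dy 0.0
```

Emit:
step_arm(hand=[2.1,2.1,2.1,2.1,2.1], offset=[[0,0,0],[0,0,0],[0,0,0],[0,0,0],[0,0,0]], delta_rot=[[0,0,-0.1],[0,0,-0.1],[0,0,-0.1],[0,0,0],[0,0,0]])

```text
time_s: 6.78
eef_pos: [564.9, -107.1, 222.7]
eef_rot: [2.381, 2.048, 0.0]
contact_force: [-0.7, -1.3, 0.8]
gripper_width: 0.246
grasp_force: 3.9
```

```bash
python3 look.py b1
```

```text
t 6.78 pos [ 564.9 -107.1  222.7] yaw_y -0.15 tilt [ 0.001 -0.    -1.   ] q [-0.3   0.35  0.54  1.81 -0.21  1.03  0.17] F [-0.7 -1.3  0.8] M [-0.33 -0.06 -0.02] w 22.6 g 3.9
[[327.7, 202.3], [327.8, 200.0], [327.0, 217.7]]
match 0.93 dx 0.625 dy 0.125
```

Emit:
step_arm(hand=[2.1,2.1,2.1,2.1,2.1], offset=[[0,0,0],[0,0,0],[0,0,0],[0,0,0],[0,0,0]], delta_rot=[[0,0,-0.1],[0,0,-0.1],[0,0,-0.1],[0,0,0],[0,0,0]])

```text
time_s: 7.55
eef_pos: [565.4, -107.0, 223.2]
eef_rot: [2.048, 2.38, 0.001]
contact_force: [2.7, -1.6, 3.7]
gripper_width: 0.268
grasp_force: 3.9
```

```bash
python3 look.py b2; python3 -c "
import numpy as np,cv2
a=[cv2.resize(np.load(f'pics/b{i}.npy')[170:230,305:350].astype(np.uint8),None,fx=5.8,fy=5.8,interpolation=2) for i in range(3)]
cv2.imwrite('pics/z4.png',np.hstack(a))"
```

```text
t 7.55 pos [ 565.4 -107.   223.2] yaw_y 0.15 tilt [ 0.002 -0.    -1.   ] q [-0.25  0.35  0.48  1.81 -0.18  1.03  0.45] F [ 2.7 -1.6  3.7] M [-0.4  -0.45 -0.12] w 24.7 g 3.9
[[327.7, 202.3], [327.8, 200.0], [327.0, 217.7]]
match 0.815 dx 1.25 dy 0.125
```

View pics/z4.png

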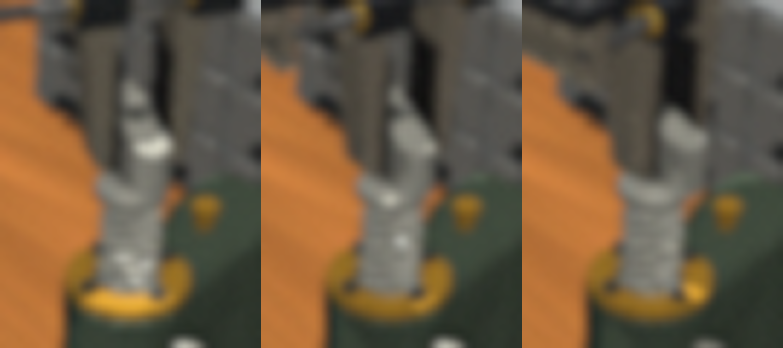

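The strips show the wing turning (tip at strip px 155→415→685) and the collar at strip y≈185, but the weak grip let the fingers spread to 24.7 mm. I'll raise the finger force so the 21 mm gap holds, then continue in small steps.

Emit:
step_arm(hand=[2.1,2.1,2.1], offset=[[0,0,0],[0,0,0],[0,0,0]], delta_rot=[[0,0,0],[0,0,0],[0,0,0]], newtons=25)

```text
time_s: 8.07
eef_pos: [565.7, -106.0, 223.5]
eef_rot: [2.045, 2.383, 0.003]
contact_force: [2.2, 1.3, 7.6]
gripper_width: 0.23
grasp_force: 9.6
```

```bash
cat > look.py <<'E'
import sys
from h import *
k=int(sys.argv[1]);st();im=np.mean([get_image('side').astype(float) for _ in range(4)],0)
np.save(f'pics/b{k}.npy',im)
f=lambda x:cv2.resize(x.astype(np.float32),None,fx=8,fy=8,interpolation=2)
def m(ref,x0,x1,y0,y1,p=6,h=1):
    r=cv2.matchTemplate(f(im[y0-p:y1+p,x0-h:x1+h]),f(np.load(f'pics/b{ref}.npy')[y0:y1,x0:x1]),cv2.TM_CCOEFF_NORMED)
    _,v,_,l=cv2.minMaxLoc(r);return round(v,2),(l[1]-8*p)/8
for ref in (0,k-2,k-1):
    if ref>=0: print('ref',ref,'L',m(ref,320,327,196,207),'W',m(ref,320,335,196,208),'tip',m(ref,322,338,184,200))
print('phi',np.arccos(min(1,monitor.read_state()['gripper_width']*91.9/2/13.454)))
E
python3 look.py 3
```

```text
t 8.07 pos [ 565.7 -106.   223.5] yaw_y 0.152 tilt [ 0.002  0.001 -1.   ] q [-0.25  0.35  0.48  1.81 -0.19  1.03  0.45] F [2.2 1.3 7.6] M [ 0.13 -0.53 -0.12] w 21.2 g 9.6
ref 0 L (0.97, -0.5) W (0.68, -0.375) tip (0.58, -2.25)
ref 1 L (0.97, -0.375) W (0.92, -0.5) tip (0.69, -1.25)
ref 2 L (0.99, -0.375) W (0.99, -0.25) tip (0.98, -0.5)
phi 0.6739130000495464
```

Emit:
step_arm(hand=[2.1,2.1,2.1,2.1], offset=[[0,0,0],[0,0,0],[0,0,0],[0,0,0]], delta_rot=[[0,0,-0.05],[0,0,-0.05],[0,0,0.05],[0,0,0]])

```text
time_s: 8.78
eef_pos: [565.5, -105.8, 222.8]
eef_rot: [1.984, 2.435, 0.002]
contact_force: [4.6, 1.5, 2.8]
gripper_width: 0.229
grasp_force: 2.3
```

```bash
python3 look.py 4
```

```text
t 8.78 pos [ 565.5 -105.8  222.8] yaw_y 0.203 tilt [ 0.002  0.001 -1.   ] q [-0.25  0.35  0.47  1.81 -0.18  1.03  0.5 ] F [4.6 1.5 2.8] M [ 0.15 -0.99 -0.07] w 21.0 g 2.3
ref 0 L (0.98, -0.5) W (0.67, -0.375) tip (0.54, -3.0)
ref 2 L (0.99, -0.375) W (0.98, -0.375) tip (0.96, -0.875)
ref 3 L (0.99, 0.0) W (0.99, -0.125) tip (0.99, -0.25)
phi 0.6746495183656042
```

Emit:
step_arm(hand=[2.1,2.1,2.1,2.1], offset=[[0,0.06,0],[0,0,0],[0,0,0],[0,0,0]], delta_rot=[[0,0,-0.08],[0,0,-0.07],[0,0,0.06],[0,0,0]])

```text
time_s: 9.48
eef_pos: [565.3, -106.0, 222.4]
eef_rot: [-1.873, -2.522, -0.001]
contact_force: [4.6, 1.5, 3.4]
gripper_width: 0.23
grasp_force: 2.0
```

```bash
python3 look.py 5
```

```text
t 9.47 pos [ 565.3 -106.   222.4] yaw_y 0.293 tilt [-0.     0.001 -1.   ] q [-0.23  0.35  0.45  1.81 -0.17  1.03  0.58] F [4.6 1.5 3.4] M [ 0.41 -0.88 -0.04] w 21.1 g 2.0
ref 0 L (0.97, -0.625) W (0.66, -0.375) tip (0.54, -3.625)
ref 3 L (0.98, 0.0) W (0.97, -0.25) tip (0.97, -0.625)
ref 4 L (0.99, 0.0) W (0.99, -0.125) tip (0.99, -0.375)
phi 0.6631783424534573
```

Emit:
step_arm(hand=[2.1,2.1,2.1,2.1], offset=[[0,0.08,0],[0,0,0],[0,0,0],[0,0,0]], delta_rot=[[0,0,-0.08],[0,0,-0.08],[0,0,0.06],[0,0,0]])

```text
time_s: 10.18
eef_pos: [565.4, -106.3, 222.2]
eef_rot: [-1.745, -2.611, 0.001]
contact_force: [2.6, 2.7, 2.1]
gripper_width: 0.233
grasp_force: 1.4
```

```bash
python3 look.py 6
```

```text
t 10.18 pos [ 565.4 -106.3  222.2] yaw_y 0.393 tilt [-0.001  0.    -1.   ] q [-0.22  0.34  0.43  1.81 -0.17  1.03  0.67] F [2.6 2.7 2.1] M [ 0.25 -0.56  0.01] w 21.4 g 1.4
ref 0 L (0.96, -0.625) W (0.63, -0.5) tip (0.52, -4.0)
ref 4 L (0.98, -0.125) W (0.97, -0.25) tip (0.97, -0.75)
ref 5 L (0.99, 0.0) W (0.99, -0.125) tip (0.99, -0.375)
phi 0.6849141120410448
```

Emit:
step_arm(hand=[2.1,2.1,2.1,2.1], offset=[[0,0.04,0],[0,0,0],[0,0,0],[0,0,0]], delta_rot=[[0,0,-0.08],[0,0,-0.08],[0,0,0.06],[0,0,0]])

```text
time_s: 10.88
eef_pos: [565.7, -106.6, 222.2]
eef_rot: [-1.612, -2.695, 0.002]
contact_force: [1.1, 0.2, 0.4]
gripper_width: 0.228
grasp_force: 0.6
```

```bash
python3 look.py 7
```

```text
t 10.88 pos [ 565.7 -106.6  222.2] yaw_y 0.493 tilt [-0.002 -0.    -1.   ] q [-0.2   0.34  0.41  1.8  -0.16  1.03  0.76] F [1.1 0.2 0.4] M [ 0.08 -0.21 -0.  ] w 20.9 g 0.6
ref 0 L (0.96, -0.625) W (0.64, -0.5) tip (0.49, -4.125)
ref 5 L (0.97, 0.0) W (0.97, -0.125) tip (0.96, -0.5)
ref 6 L (0.99, 0.0) W (0.99, 0.0) tip (0.98, -0.125)
phi 0.6752986015994733
```

Emit:
step_arm(hand=[2.1,2.1,2.1,2.1], offset=[[0,0,0],[0,0,0],[0,0,0],[0,0,0]], delta_rot=[[0,0,-0.08],[0,0,-0.08],[0,0,0.06],[0,0,0]])

```text
time_s: 11.58
eef_pos: [565.9, -106.5, 222.3]
eef_rot: [-1.476, -2.773, 0.001]
contact_force: [-0.0, 0.6, 0.0]
gripper_width: 0.227
grasp_force: 0.0
```

```bash
python3 look.py 8
```

```text
t 11.57 pos [ 565.9 -106.5  222.3] yaw_y 0.593 tilt [-0.001 -0.    -1.   ] q [-0.19  0.34  0.39  1.8  -0.15  1.03  0.86] F [-0.   0.6  0. ] M [-0.03 -0.08  0.03] w 20.8 g 0.0
ref 0 L (0.95, -0.75) W (0.61, -0.625) tip (0.36, -4.625)
ref 6 L (0.98, 0.0) W (0.98, -0.125) tip (0.89, -0.5)
ref 7 L (0.99, 0.0) W (0.99, 0.0) tip (0.92, -0.25)
phi 0.6714320850954685
```

Emit:
step_arm(hand=[2.1,2.1,2.1,2.1], offset=[[0,0,0],[0,0,0],[0,0,0],[0,0,0]], delta_rot=[[0,0,-0.08],[0,0,-0.08],[0,0,0.06],[0,0,0]])

```text
time_s: 12.28
eef_pos: [566.2, -106.3, 222.5]
eef_rot: [-1.335, -2.843, 0.0]
contact_force: [0.6, -0.2, 0.0]
gripper_width: 0.228
grasp_force: 0.0
```

```bash
python3 look.py 9
```

```text
t 12.28 pos [ 566.2 -106.3  222.5] yaw_y 0.693 tilt [-0. -0. -1.] q [-0.17  0.34  0.37  1.8  -0.14  1.03  0.95] F [ 0.6 -0.2  0. ] M [-0.03 -0.    0.01] w 21.0 g 0.0
ref 0 L (0.93, -0.75) W (0.6, -0.625) tip (0.33, -5.0)
ref 7 L (0.97, 0.0) W (0.98, -0.125) tip (0.89, -0.75)
ref 8 L (0.99, 0.0) W (0.99, -0.125) tip (0.96, -0.375)
phi 0.6771230337503172
```

Emit:
step_arm(hand=[2.1,2.1,2.1,2.1], offset=[[0,0,0],[0,0,0],[0,0,0],[0,0,0]], delta_rot=[[0,0,-0.08],[0,0,-0.08],[0,0,0.06],[0,0,0]])

```text
time_s: 12.98
eef_pos: [566.4, -106.3, 222.6]
eef_rot: [1.191, 2.907, -0.0]
contact_force: [0.8, 0.1, 0.4]
gripper_width: 0.231
grasp_force: 0.0
```

```bash
python3 look.py 10; python3 -c "
import numpy as np,cv2
a=[cv2.resize(np.load(f'pics/b{i}.npy')[170:230,308:346].astype(np.uint8),None,fx=7,fy=7,interpolation=2) for i in (3,7,10)]
cv2.imwrite('pics/z5.png',np.hstack(a))"
```

```text
t 12.97 pos [ 566.4 -106.3  222.6] yaw_y 0.793 tilt [-0. -0. -1.] q [-0.16  0.34  0.35  1.8  -0.14  1.03  1.04] F [0.8 0.1 0.4] M [-0.01  0.07  0.03] w 21.2 g 0.0
ref 0 L (0.91, -0.75) W (0.59, -0.75) tip (0.21, -5.375)
ref 8 L (0.97, 0.0) W (0.97, -0.125) tip (0.91, -0.75)
ref 9 L (0.99, 0.0) W (0.99, 0.0) tip (0.97, -0.25)
phi 0.676570780484712
```

View pics/z5.png

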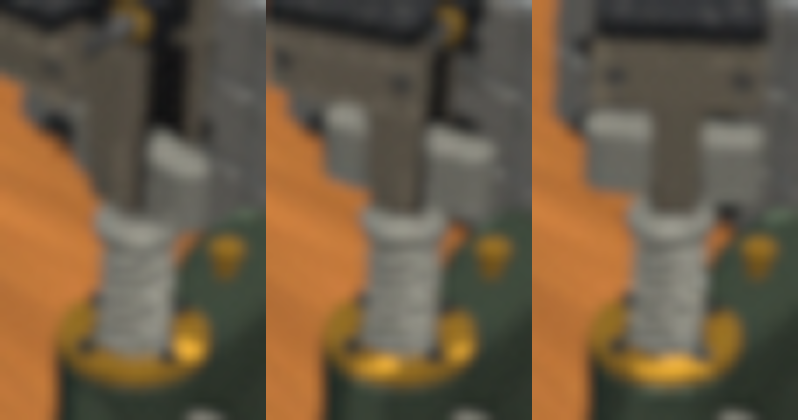

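The zoomed strips show the wing now broadside, its halves at (620,150) and (733,160). The collar is at (675,215), slightly risen from frame to frame, and there is no drop yet.

Emit:
step_arm(hand=[2.1,2.1,2.1,2.1], offset=[[0,0,0],[0,0,0],[0,0,0],[0,0,0]], delta_rot=[[0,0,-0.08],[0,0,-0.08],[0,0,0.06],[0,0,0]])

```text
time_s: 13.68
eef_pos: [566.4, -106.2, 222.6]
eef_rot: [1.045, 2.963, -0.0]
contact_force: [-0.1, 0.7, -0.1]
gripper_width: 0.229
grasp_force: 0.0
```

```bash
sed -i "s/'tip',m(ref,322,338,184,200)/'wl',m(ref,314,324,182,200),'wr',m(ref,330,342,182,200)/" look.py; python3 look.py 11
```

```text
t 13.68 pos [ 566.4 -106.2  222.6] yaw_y 0.893 tilt [ 0. -0. -1.] q [-0.14  0.34  0.34  1.8  -0.13  1.03  1.14] F [-0.1  0.7 -0.1] M [-0.03  0.03  0.05] w 21.0 g 0.0
ref 0 L (0.9, -1.0) W (0.58, -0.875) wl (0.73, 6.0) wr (0.35, 6.0)
ref 9 L (0.98, 0.0) W (0.98, -0.125) wl (0.97, 0.625) wr (0.93, -1.125)
ref 10 L (0.99, -0.125) W (0.99, -0.125) wl (0.98, 0.375) wr (0.96, -0.75)
phi 0.6755909007186511
```

Emit:
step_arm(hand=[2.1,2.1,2.1,2.1], offset=[[0,0,0],[0,0,0],[0,0,0],[0,0,0]], delta_rot=[[0,0,-0.08],[0,0,-0.08],[0,0,0.06],[0,0,0]])

```text
time_s: 14.38
eef_pos: [566.4, -106.2, 222.6]
eef_rot: [-0.895, -3.011, 0.0]
contact_force: [0.1, 0.1, -0.4]
gripper_width: 0.23
grasp_force: 0.0
```

```bash
python3 look.py 12
```

```text
t 14.38 pos [ 566.4 -106.2  222.6] yaw_y 0.993 tilt [-0. -0. -1.] q [-0.13  0.34  0.32  1.8  -0.12  1.03  1.23] F [ 0.1  0.1 -0.4] M [ 0.02  0.01 -0.02] w 21.1 g 0.0
ref 0 L (0.87, -0.625) W (0.57, -0.75) wl (0.72, 6.0) wr (0.41, 6.0)
ref 10 L (0.97, 0.125) W (0.97, 0.0) wl (0.96, 0.875) wr (0.89, -1.125)
ref 11 L (0.98, 0.25) W (0.99, 0.125) wl (0.97, 0.625) wr (0.97, -0.25)
phi 0.6575528841927468
```

Emit:
step_arm(hand=[2.1,2.1,2.1,2.1], offset=[[0,0,0],[0,0,0],[0,0,0],[0,0,0]], delta_rot=[[0,0,-0.08],[0,0,-0.08],[0,0,0.06],[0,0,0]])

```text
time_s: 15.08
eef_pos: [566.4, -106.2, 222.6]
eef_rot: [0.744, 3.052, -0.0]
contact_force: [0.9, -0.5, -0.4]
gripper_width: 0.231
grasp_force: 0.0
```

```bash
python3 look.py 13
```

```text
t 15.07 pos [ 566.4 -106.2  222.6] yaw_y 1.093 tilt [-0. -0. -1.] q [-0.11  0.34  0.3   1.8  -0.11  1.02  1.32] F [ 0.9 -0.5 -0.4] M [ 0.03  0.   -0.01] w 21.2 g 0.0
ref 0 L (0.85, 1.125) W (0.52, 0.75) wl (0.62, -1.375) wr (0.37, 6.0)
ref 11 L (0.95, 2.25) W (0.91, 1.5) wl (0.87, 3.375) wr (0.93, 1.0)
ref 12 L (0.98, 1.875) W (0.94, 1.375) wl (0.87, 2.75) wr (0.95, 1.25)
phi 0.6876638168727717
```

It dropped: all the trackers shift down about 2 px (8 mm) between frames 12 and 13. The wing is then at yaw about 0.94–0.99 rad, so the finish target is about 0.96 − 2π. I'll lower the hand and screw forward loosely, following the sink.

Emit:
step_arm(hand=[2.1,2.1,2.1,2.1,2.1,2.1,2.1,2.1,2.1,2.1], offset=[[0,0,0.45],[0,0,0.4],[0,0,0],[0,0,0.05],[0,0,0.05],[0,0,0.05],[0,0,0.05],[0,0,0.05],[0,0,0.05],[0,0,0]], delta_rot=[[0,0,0.07],[0,0,0.06],[0,0,0.12],[0,0,0.12],[0,0,0.12],[0,0,0.12],[0,0,0.12],[0,0,0.12],[0,0,0.12],[0,0,-0.06]])

```text
time_s: 16.52
eef_pos: [566.3, -106.0, 210.9]
eef_rot: [-2.008, -2.415, 0.001]
contact_force: [0.2, -0.0, -0.3]
gripper_width: 0.232
grasp_force: 0.0
```

```bash
python3 look.py 14
```

```text
t 16.52 pos [ 566.3 -106.   210.9] yaw_y 0.183 tilt [-0. -0. -1.] q [-0.25  0.36  0.47  1.82 -0.19  1.01  0.49] F [ 0.2 -0.  -0.3] M [-0.07  0.05 -0.01] w 21.3 g 0.0
ref 0 L (0.94, 2.125) W (0.65, 2.125) wl (0.83, 0.375) wr (0.66, -1.0)
ref 12 L (0.89, 3.25) W (0.86, 2.875) wl (0.6, 0.5) wr (0.47, 5.375)
ref 13 L (0.87, 1.625) W (0.85, 1.375) wl (0.53, -2.625) wr (0.52, 3.875)
phi 0.6807953489677712
```

Emit:
step_arm(hand=[2.1,2.1,2.1,2.1,2.1,2.1,2.1,2.1,2.1,2.1,2.1,2.1], offset=[[0,0,0.05],[0,0,0.05],[0,0,0.05],[0,0,0.05],[0,0,0.05],[0,0,0.05],[0,0,0.05],[0,0,0.05],[0,0,0.05],[0,0,0],[0,0,0],[0,0,0]], delta_rot=[[0,0,0.14],[0,0,0.14],[0,0,0.14],[0,0,0.14],[0,0,0.14],[0,0,0.14],[0,0,0.14],[0,0,0.14],[0,0,0.14],[0,0,0.12],[0,0,-0.1],[0,0,0]])

```text
time_s: 18.23
eef_pos: [566.4, -106.0, 206.6]
eef_rot: [-3.054, -0.734, -0.0]
contact_force: [-0.2, 0.0, -0.2]
gripper_width: 0.231
grasp_force: 0.3
```

```bash
python3 look.py 15;python3 -c "
import numpy as np,cv2
a=[cv2.resize(np.load(f'pics/b{i}.npy')[170:230,308:346].astype(np.uint8),None,fx=5.2,fy=5.2,interpolation=2) for i in (12,13,14,15)]
cv2.imwrite('pics/z6.png',np.hstack(a))"
```

```text
t 18.23 pos [ 566.4 -106.   206.6] yaw_y -1.099 tilt [ 0.  0. -1.] q [-0.45  0.41  0.75  1.83 -0.33  1.02 -0.67] F [-0.2  0.  -0.2] M [ 0.06  0.19 -0.01] w 21.2 g 0.3
ref 0 L (0.59, -6.0) W (0.44, -6.0) wl (0.87, -1.0) wr (0.47, -6.0)
ref 13 L (0.59, 4.25) W (0.64, 3.625) wl (0.59, 4.875) wr (0.27, -6.0)
ref 14 L (0.49, 6.0) W (0.4, 3.625) wl (0.68, -2.875) wr (0.38, -6.0)
phi 0.6698330116071242
```

View pics/z6.png

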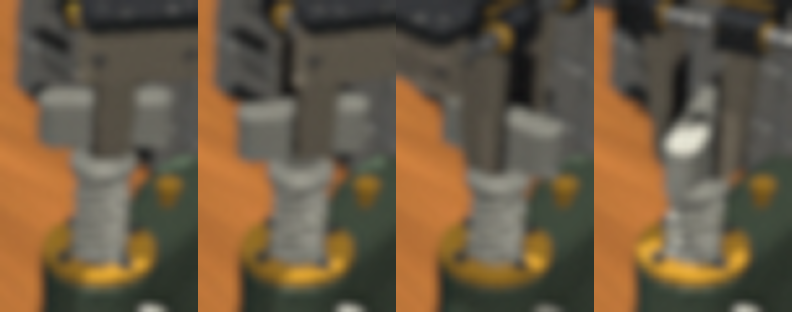

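The four strips confirm it: the collar steps down at the drop (strip y 158→168) and keeps sinking on the forward turn (175→188). Next I regrasp: open, lift clear, half turn back, and lower.

Emit:
step_arm(hand=[5,9.1,9.1,9.1,9.1,9.1,9.1,9.1,9.1,9.1,9.1,9.1], offset=[[0,0,0],[0,0,0],[0,0,0],[0,0,0],[0,0,-2.5],[0,0,-2.5],[0,0,0],[0,0,0],[0,0,0],[0,0,0],[0,0,0],[0,0,0]], delta_rot=[[0,0,0],[0,0,0],[0,0,0],[0,0,0],[0,0,0],[0,0,0],[0,0,-0.17],[0,0,-0.17],[0,0,-0.17],[0,0,-0.17],[0,0,-0.17],[0,0,-0.17]])

```text
time_s: 19.92
eef_pos: [566.4, -106.2, 256.6]
eef_rot: [2.301, 2.139, 0.0]
contact_force: [-0.7, -0.5, 0.2]
gripper_width: 0.995
grasp_force: 0.0
```

Emit:
step_arm(hand=[9.1,9.1,9.1,9.1,9.1,9.1,9.1,9.1,9.1,9.1,9.1,9.1], offset=[[0,0,0],[0,0,0],[0,0,0],[0,0,0],[0,0,0],[0,0,0],[0,0,0],[0,0,0],[0,0,0],[0,0,0],[0,0,0],[0,0,0]], delta_rot=[[0,0,-0.17],[0,0,-0.17],[0,0,-0.17],[0,0,-0.17],[0,0,-0.17],[0,0,-0.17],[0,0,-0.17],[0,0,-0.17],[0,0,-0.17],[0,0,-0.17],[0,0,-0.17],[0,0,-0.17]])

```text
time_s: 21.42
eef_pos: [566.3, -106.3, 256.6]
eef_rot: [-0.619, 3.08, -0.0]
contact_force: [0.1, -0.1, 0.2]
gripper_width: 0.986
grasp_force: 0.0
```

```bash
python3 -c "
from h import *
st([566.4,-106,206.5],2.1)"
```

```text
t 21.43 pos [ 566.3 -106.3  256.6] yaw_y 1.967 tilt [ 0. -0. -1.] q [-0.04  0.3   0.21  1.76 -0.07  1.09  2.16] F [ 0.1 -0.1  0.2] M [ 0.06  0.04 -0.01] w 90.7 g 0.0
tool offset cm [-0.02  0.03  5.01]
dz rot -0.133
```

Emit:
step_arm(hand=[9.1,9.1,9.1,5,3,2.1,2.1,2.1,2.1,2.1,2.1], offset=[[0,0.03,2.5],[0,0,2.5],[0,0,0],[0,0,0],[0,0,0],[0,0,0],[0,0,0],[0,0,0],[0,0,0],[0,0,0],[0,0,0]], delta_rot=[[0,0,-0.07],[0,0,-0.06],[0,0,0],[0,0,0],[0,0,0],[0,0,0],[0,0,0],[0,0,0],[0,0,0],[0,0,0],[0,0,0]])

```text
time_s: 22.8
eef_pos: [566.3, -105.9, 206.6]
eef_rot: [0.809, -3.036, -0.0]
contact_force: [-0.3, -0.3, -0.6]
gripper_width: 0.227
grasp_force: 0.0
```

Emit:
step_arm(hand=[2.1,2.1,2.1,2.1,2.1,2.1,2.1,2.1,2.1,2.1,2.1,2.1], offset=[[0,0,0],[0,0,0.05],[0,0,0.05],[0,0,0.05],[0,0,0.05],[0,0,0.05],[0,0,0.05],[0,0,0.05],[0,0,0.05],[0,0,0.05],[0,0,0.05],[0,0,0]], delta_rot=[[0,0,0.14],[0,0,0.14],[0,0,0.14],[0,0,0.14],[0,0,0.14],[0,0,0.14],[0,0,0.14],[0,0,0.14],[0,0,0.14],[0,0,0.14],[0,0,0.14],[0,0,0]])

```text
time_s: 24.3
eef_pos: [566.3, -105.7, 201.4]
eef_rot: [-1.529, -2.744, 0.001]
contact_force: [-0.2, 0.2, -0.2]
gripper_width: 0.226
grasp_force: 0.0
```

```bash
python3 -c "
from h import *
st([566.4,-106,200],-2.18)"
```

```text
t 24.3 pos [ 566.3 -105.7  201.4] yaw_y 0.554 tilt [-0. -0. -1.] q [-0.26  0.38  0.48  1.83 -0.21  0.99  0.87] F [-0.2  0.2 -0.2] M [-0.03  0.03  0.01] w 20.8 g 0.0
tool offset cm [-0.04 -0.01  0.14]
dz rot 2.734
```

Emit:
step_arm(hand=[2.1,2.1,2.1,2.1,2.1,2.1,2.1,2.1,2.1,2.1,2.1,2.1], offset=[[0,0,0.06],[0,0,0.06],[0,0,0.06],[0,0,0.06],[0,0,0.06],[0,0,0.06],[0,0,0.06],[0,0,0.06],[0,0,0.06],[0,0,0.06],[0,0,0.06],[0,0,0.06]], delta_rot=[[0,0,0.14],[0,0,0.14],[0,0,0.14],[0,0,0.14],[0,0,0.14],[0,0,0.14],[0,0,0.14],[0,0,0.14],[0,0,0.14],[0,0,0.14],[0,0,0.14],[0,0,0.14]])

```text
time_s: 25.8
eef_pos: [565.0, -105.6, 194.8]
eef_rot: [-3.063, -0.687, 0.004]
contact_force: [-7.1, 2.2, 6.6]
gripper_width: 0.228
grasp_force: 4.9
```

Emit:
step_arm(hand=[2.1,2.1,2.1,2.1,2.1,2.1,2.1,2.1,2.1,2.1,2.1], offset=[[0,0,0.06],[0,0,0.06],[0,0,0.06],[0,0,0.06],[0,0,0.06],[0,0,0.06],[0,0,0.06],[0,0,0.06],[0,0,0],[0,0,0],[0,0,0]], delta_rot=[[0,0,0.14],[0,0,0.14],[0,0,0.14],[0,0,0.14],[0,0,0.14],[0,0,0.14],[0,0,0.14],[0,0,0.14],[0,0,0.05],[0,0,0],[0,0,0]])

```text
time_s: 27.18
eef_pos: [566.3, -105.5, 189.5]
eef_rot: [-2.937, 1.114, 0.001]
contact_force: [-1.2, 2.3, -0.2]
gripper_width: 0.231
grasp_force: 1.3
```

```bash
python3 look.py 16; python3 -c "
from h import *
st([566.4,-106,189],-2.18)
a=np.load('pics/b16.npy')[150:235,295:355].astype(np.uint8)
b=np.load('pics/b0.npy')[150:235,295:355].astype(np.uint8)
cv2.imwrite('pics/z7.png',cv2.resize(np.hstack([b,a]),None,fx=6,fy=6,interpolation=2))"
```

```text
t 27.18 pos [ 566.3 -105.5  189.5] yaw_y -2.296 tilt [-0.     0.001 -1.   ] q [-0.69  0.6   1.15  1.86 -0.62  1.09 -1.6 ] F [-1.2  2.3 -0.2] M [0.55 0.26 0.01] w 21.3 g 1.3
ref 0 L (0.55, 6.0) W (0.25, 6.0) wl (0.74, -2.875) wr (0.45, -3.875)
ref 14 L (0.8, 6.0) W (0.74, 6.0) wl (0.68, -3.625) wr (0.68, -3.25)
ref 15 L (0.27, 0.875) W (0.36, 0.75) wl (0.74, 0.125) wr (0.22, 0.875)
phi 0.6764622781807361
t 27.38 pos [ 566.3 -105.5  189.5] yaw_y -2.297 tilt [-0.     0.001 -1.   ] q [-0.69  0.6   1.15  1.86 -0.62  1.09 -1.6 ] F [-0.6  2.7 -0.8] M [0.69 0.21 0.08] w 21.0 g 1.4
tool offset cm [0.04 0.03 0.05]
dz rot -0.117
```

View pics/z7.png

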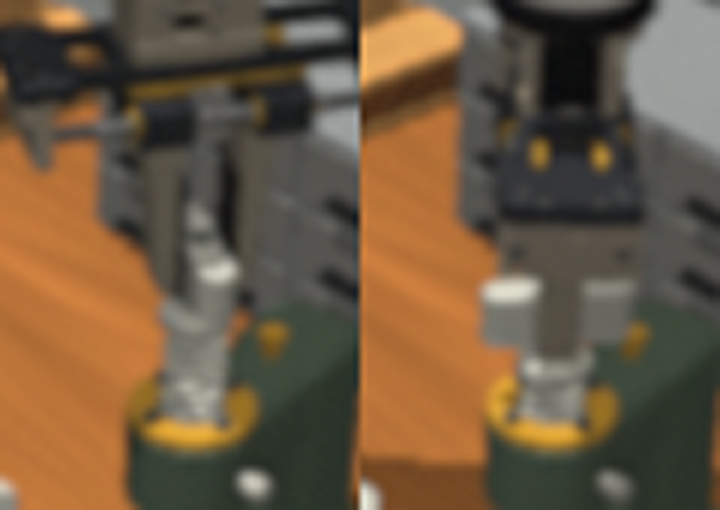

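The last picture shows the spindle sunk well down: the collar is just above the nut at (555,360), against (195,310) at the start. The wing sits between the fingers. I'll relieve, let it settle, then grip at the target yaw.

Emit:
step_arm(hand=[2.1,2.1,2.1,2.1,1.7,1.7,1.7,1.7,1.7], offset=[[0,0.03,0.05],[0,0,0],[0,0,0],[0,0,0],[0,0,0],[0,0,0],[0,0,0],[0,0,0],[0,0,0]], delta_rot=[[0,0,-0.06],[0,0,-0.057],[0,0,0],[0,0,0],[0,0,0],[0,0,0],[0,0,0],[0,0,0],[0,0,0]], newtons=15)

```text
time_s: 28.5
eef_pos: [566.7, -105.8, 189.2]
eef_rot: [-2.996, 0.943, -0.002]
contact_force: [5.3, 2.3, -2.5]
gripper_width: 0.192
grasp_force: 15.0
```

```bash
python3 -c "
from h import *
st([566.4,-106,189],-2.18)
# wing-top heights: bright top edge of wing's left half, side view, vs predicted
im=get_image('side').astype(int).mean(2);c=im[188:212,316:326].mean(1);print(c.round())
d=np.array([np.cos(-2.18+np.pi/2),np.sin(-2.18+np.pi/2)])
for z in(206,209,212):
  P=np.array([566.4,-106]);print(z,[proj('side',[[*(P+s*30*d),z+14]]).round(1).tolist() for s in(1,-1)],proj('side',[[566.4,-106,z-26]]).round(1).tolist())"
```

```text
t 28.5 pos [ 566.7 -105.8  189.2] yaw_y -2.181 tilt [ 0.001  0.    -1.   ] q [-0.68  0.59  1.12  1.86 -0.6   1.08 -1.5 ] F [ 5.3  2.3 -2.5] M [ 0.5  -0.92 -0.12] w 17.7 g 15.0
tool offset cm [-0.02  0.03  0.02]
dz rot -0.001
[ 60.  62.  68.  75.  82.  91. 100. 112. 143. 179. 191. 176. 140. 114.
 109. 109. 109. 108. 109. 112. 117. 125. 138. 147.]
206 [[[338.6, 197.4]], [[317.4, 198.3]]] [[327.5, 209.6]]
209 [[[338.7, 196.5]], [[317.4, 197.4]]] [[327.5, 208.7]]
212 [[[338.7, 195.6]], [[317.5, 196.5]]] [[327.5, 207.9]]
```

Gripped with 15 N at 17.7 mm, yaw on target. The wing's height in the image (about 207 mm) agrees with the expected 206. I'll settle, then hand in.

Emit:
step_arm(hand=[1.7,1.7,1.7,1.7], offset=[[0,0,0],[0,0,0],[0,0,0],[0,0,0]], delta_rot=[[0,0,0],[0,0,0],[0,0,0],[0,0,0]])

```text
time_s: 29.05
eef_pos: [566.7, -105.8, 189.2]
eef_rot: [-2.996, 0.943, -0.002]
contact_force: [4.9, 2.1, -3.4]
gripper_width: 0.196
grasp_force: 15.0
```

```bash
python3 -c "
from h import *
st()
from plant import close_job
print(close_job())"
```

```text
t 29.05 pos [ 566.7 -105.8  189.2] yaw_y -2.181 tilt [ 0.001  0.    -1.   ] q [-0.68  0.59  1.12  1.86 -0.6   1.08 -1.5 ] F [ 4.9  2.1 -3.4] M [ 0.5  -0.92 -0.08] w 18.0 g 15.0
the job is handed in; nothing more can be done
None
```

I turned the spindle back about 1.4 rad until it dropped into the thread, screwed it forward one full turn (to within about 0.05 rad by my estimate), and handed the job in at 29 s with the wing held still at 15 N; the hand-in gave no verdict.

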